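# Go / no-go check of a turned cylinder

### The arm

A 6-joint arm with a two-finger parallel gripper is mounted at the origin on a cart in front of the work surface, level with it; the furniture and walls round the work are solid. World frame = base frame: x ahead of the robot, y to its left, z up, the work surface at z = 0. Lengths are in m, angles in rad, forces in N, time in s.
With the tool pointing down it reaches from about 0.25 to 0.85 m from the base axis. Payload 12.5 kg.
Tool frame: the origin (TCP) lies on the front face of the gripper's body, between the roots of the fingers; the fingertips stand 84 mm ahead of it and the grasp point (between the pads) lies r.grip_point_offset ahead of it (r.grip_point_offset is the distance from the TCP to the grasp point, in m); z points along the fingers, y is the line along which they close (so a half turn about z gives the same grasp; the last joint's range is limited). The gripper opens to 93 mm and grips with 3 to 60 N. Pads are 15 mm wide; open, the fingers measure 128 mm over their backs; the gripper's body (75 mm by 188 mm) begins 65 mm behind the grasp point.
Start: joints at [1.261, 0.351, 1.652, -0, 1.139, -0.085], TCP at [0.123, 0.536, 0.303] pointing down, gripper open.
Joint ranges: [-2.75, 2.75], [-0.79, 2.1], [0.01, 2.65], [-1.57, 4.71], [0.07, 3.14], [-2.87, 2.87]. Speed limits (rad/s): [2.22, 2.22, 2.79, 3.14, 3.14, 3.14].

### API

Orientations are given as a 3x3 rotation matrix whose columns are the frame's x, y, z axes.
In Python, from workcell import r gives the robot as it stands.
- The arm moves only by the tool drive_tool, never from a script. Its argument "increments" is a list of rows, each a list of 4 numbers: the shift along the world's x, y, z in m, then the turn about the world's z in rad. A call has 1 to 10 rows; each row is the pose to reach, as a shift and turn from the pose commanded when the call began; what a row does not reach only later rows make up. A row lasts 1/12 s, in which the tool goes at most 41.7 mm and 7.16 degrees, less where a joint would pass 70% of its speed; a pose out of reach is approached as far as the arm can. A call with a gripper value outside its range is refused whole. "fingers" is the closure, from -1 (fully open) to 1 (shut), so that 0 is half open, set as the call begins (left out, the last holds). The fingers move at their own pace and stop on an object; the grip force is fixed at half the most. Time passes only in rows, so rows that repeat a pose let the fingers close. It gives the time, the measured TCP pose, the force, the opening and the grip force at its end, in the units of the state.
- r.get_obs(): the state, without advancing time (a new reading comes with each control period).
- r.get_image(name): name is "scene" or "side" or "wrist"; returns a dict with "color" (420x560x3 uint8, blue, green, red), "range_z" (420x560 float32, m along the optical axis (not along the pixel's ray), 0 where there is no reading), "camera_matrix" (3x3 intrinsics, pixels), "dist_coeffs" ([k1, k2, p1, p2, k3] as OpenCV has them; the pictures are not rectified), "pose" (4x4, takes a point from camera to world coordinates). Camera axes: x right, y down, z forward; pixel columns grow to the right and rows downward; lengths in m; the calibration is good to about 2 mm. A picture is of the moment at which its call begins.
- r.hand_in(): hands the job in; it is judged then, once.
The state is a dict: "clock": time; "joints": joint angles; "dq": joint speeds; "effort": joint torques, N m; "position": TCP position; "ee_rot": TCP orientation; "ft_force": force on the tool from outside, world axes, zero at the start; "moment": the same for the moment, N m; "gripper_width": finger opening in m; "gripper_force": force on a finger pad.
Only numpy, scipy, OpenCV 4.12 (cv2) and the standard library are available. Lean on these libraries where they do the work, as an engineer would, in place of code of your own. Each camera call takes 0.05 s, during which the arm holds its last target. There are 200 camera calls.

### The job

Check the taller of the two metal cylinders in the slotted steel gap gauge: push it along the worktop, upright and without lifting it, in at the gauge's open mouth and through the first (go) gap, then on until the second, narrower (no-go) gap stops it, and press it there gently for about a second to show that it does not enter. Leave it standing against the no-go gap, and leave the short cylinder, the flask and the beaker where they are.

Things in the scene. Friction and masses are not known exactly. Their poses are not given: they have to be found in the camera images.
- gauge: Fixed flat U-shaped steel plate gauge, 165 long, 120 wide, 16 mm thick, lying on the worktop. A stepped slot goes right through it: a cylinder in it still slides on the worktop. Origin: on the worktop, mid-mouth of the slot. +x: the slot's centre line, from the mouth inward (to the robot's left, within 20 degrees); z up. The mouth is 66 mm wide, tapering to 54 mm at x = 12 mm.
- gauge_go (a point): Middle of the go gap, on the worktop on the slot's centre line, 26 mm in from the mouth (same axes as the gauge). The go gap is 54 mm wide, from x = 12 to 40 mm from the mouth; behind it is a pocket 66 mm wide, from x = 40 to 100 mm.
- gauge_nogo (a point): Entrance of the no-go gap, on the worktop on the slot's centre line, 100 mm in from the mouth (same axes as the gauge). The no-go gap is 45 mm wide with square rigid shoulders, from x = 100 to 140 mm; a solid bar closes the slot behind it. The shoulders stop a 50 mm cylinder with its axis at about x = 89 mm from the mouth.
- tall_cylinder_center (a point): Centre (half-way up) of the taller plain aluminium cylinder that is to be gauged: 50 mm diameter, 56 mm high, about 0.3 kg, standing loose on the worktop to the right of the gauge; z axis up along it. It slides when pushed low down, up to about 25 mm above the worktop. It takes about 1 to 3 N to slide.
- short_cylinder_center (a point): Centre (half-way up) of the other aluminium cylinder, 50 mm diameter and only 30 mm high, standing loose about 0.11 to 0.17 m from the tall one; which of the two is nearer the robot varies. To be left alone.
- flask: Small conical glass flask, 52 mm diameter, 88 mm high, loose, standing upright beyond the gauge's far left end; origin under its centre, z up. To be left alone.
- beaker: Small glass beaker, 53 mm diameter, 68 mm high, loose, standing upright beyond and to the right of the gauge; origin under its centre, z up. To be left alone.
Not all that is in view belongs to the job. Leave any black or turquoise look-alike of the part that bears tall_cylinder_center alone.

How it is judged:
On the way, in this order (a step that is already met when the one before it is completed fails the run):
1. the tall cylinder stands in the go gap of the gauge (x of tall_cylinder_center in the frame of gauge between 0.012 and 0.045 m and y of tall_cylinder_center in the frame of gauge between -0.005 and 0.005 m), for 0.05 s.
2. the tall cylinder is right through the go gap, in the pocket (x of tall_cylinder_center in the frame of gauge above 0.066 m and y of tall_cylinder_center in the frame of gauge between -0.01 and 0.01 m), for 0.05 s.
3. the tall cylinder is pressed against the no-go gap with at least 2 N for 0.3 s and is stopped by it (x of tall_cylinder_center in the frame of gauge between 0.083 and 0.094 m and contact force between tall_cylinder and gauge above 2 N), for 0.3 s.
At the end, for the whole second after the job is handed in: The tall cylinder stands upright (within 0.08 rad) and at rest on the worktop against the no-go gap: its axis 83 to 94 mm in from the gauge's mouth and within 5 mm of the slot's centre line; the short cylinder, flask and beaker are within 20 mm of where they began (x of tall_cylinder_center in the frame of gauge between 0.083 and 0.094 m and y of tall_cylinder_center in the frame of gauge between -0.005 and 0.005 m and angle between tall_cylinder_center's own z axis and vertical below 0.08 rad and height (world z) of tall_cylinder_center below 0.032 m and linear speed of tall_cylinder below 0.01 m/s and distance of each of short_cylinder_center, flask, beaker from where it was at the start of the episode below 0.02 m); the robot touches nothing.
It fails at once if the tall cylinder is lifted more than 12 mm or tipped more than 0.4 rad (height (world z) of tall_cylinder_center above 0.04 m or angle between tall_cylinder_center's own z axis and vertical above 0.4 rad).
It fails at once if the tall cylinder is forced against the gauge with more than 60 N (contact force between tall_cylinder and gauge above 60 N).
It fails at once if the short cylinder, the flask or the beaker is moved more than 20 mm or knocked over (distance of any of short_cylinder_center, flask, beaker from where it was at the start of the episode above 0.02 m or angle between any of short_cylinder_center, flask, beaker's own z axis and vertical above 0.4 rad).
It also fails if it takes over 53 s, if anything falls off the work surface, if the arm or the gripper's body presses on something with over 40 N, if the wrist force passes 120 N, or if a joint passes its speed limit or range.

## Working session

There is one attempt and no reset: what is moved stays moved. The work goes in short steps, Python scripts to look and compute and a tool call to move; the robot and the scene stay as the last step left them, time stands still between calls to the robot, and variables do not carry over. Pictures are saved under pics/ and viewed, at most 10 in all, crops included, and the job is handed in when it is done.

Besides the shell and the picture viewer there is one more tool, called after "Emit:" in YAML: its name, and indented under it one key for each argument. drive_tool: Moves the arm, as the interface text tells. Its arguments: {"type":"object","properties":{"increments":{"type":"array","items":{"type":"array","items":{"type":"number"}}},"fingers":{"type":"number"}},"required":["increments"]}

```bash
mkdir -p pics; ls; cat > h.py <<'E'
import numpy as np, cv2
from workcell import r
def cloud(im):
    d=im["range_z"];h,w=d.shape
    u,v=np.meshgrid(np.arange(w),np.arange(h))
    p=cv2.undistortPoints(np.stack([u,v],-1).reshape(-1,1,2).astype(np.float32),im["camera_matrix"],im["dist_coeffs"]).reshape(h,w,2)
    P=np.dstack([p[...,0]*d,p[...,1]*d,d])
    P=P@im["pose"][:3,:3].T+im["pose"][:3,3]
    P[d==0]=np.nan
    return P
E
python3 - <<'E'
from h import *
o=r.get_obs();print(o["clock"],o["position"],o["ee_rot"],r.grip_point_offset,o["gripper_width"])
ims=[]
for n in("scene","side"):
    im=r.get_image(n);np.savez("%s0.npz"%n,**im);cv2.imwrite("pics/%s0.png"%n,im["color"])
    print(n,im["pose"].round(3).tolist())
E
```

```text
pics
0.0 [0.122506   0.53592341 0.30220606] [[-9.74825609e-01  2.22968335e-01 -3.92202271e-04]
 [ 2.22968637e-01  9.74825001e-01 -1.09695619e-03]
 [ 1.37742084e-04 -1.15678979e-03 -9.99999321e-01]] 0.0653 0.09292322201211788
scene [[0.774, -0.44, 0.455, 0.107], [-0.633, -0.557, 0.538, -0.698], [0.017, -0.704, -0.71, 0.835], [0.0, 0.0, 0.0, 1.0]]
side [[-0.982, -0.056, 0.179, 0.447], [-0.186, 0.413, -0.892, 0.733], [-0.024, -0.909, -0.416, 0.443], [0.0, 0.0, 0.0, 1.0]]
```

View pics/scene0.png

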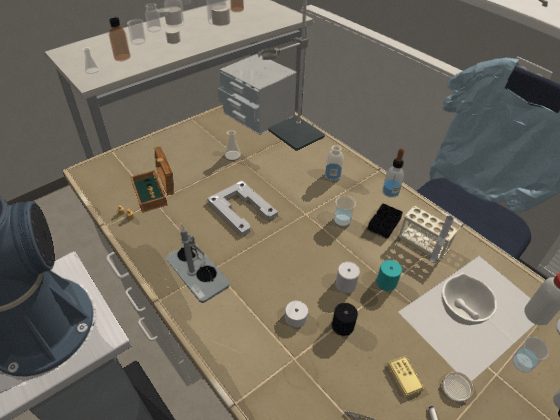

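View pics/side0.png

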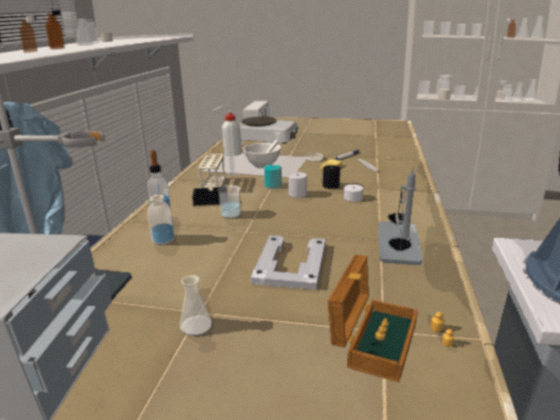

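Candidates for the tall cylinder in the scene view are silver (348,277), silver (297,314), black (345,319) and turquoise (389,275). The silver one at (348,277) fits because it is plain aluminium and taller than the silver one at (297,314). The gauge is at about (242,205), its mouth toward the lower right. The flask is at (233,145) and the beaker at (344,211). I'll measure these and confirm with a crop.

```bash
cat >> h.py <<'E'
def gauge_fit(X):
    """X: Nx2 top-face points -> (x,y,yaw) by matching a raster of the gauge"""
    from scipy.optimize import minimize
    s=1000.; T=np.zeros((300,300),np.float32)   # 1 mm cells, origin at (60,150)
    T[90:210,60:225]=1
    cv2.fillPoly(T,[np.array([[60,150-33],[72,150-27],[100,150-27],[100,150-33],[160,150-33],[160,128],[200,128],[200,172],[160,172],[160,183],[100,183],[100,177],[72,177],[60,183]])],0)
    m=T>0
    D=cv2.distanceTransform((~m).astype(np.uint8),cv2.DIST_L2,5)
    def loss(p):
        c,sn=np.cos(p[2]),np.sin(p[2]); d=X-p[:2]
        u=np.stack([d[:,0]*c+d[:,1]*sn,-d[:,0]*sn+d[:,1]*c],1)*s
        v=cv2.remap(D,(u[:,0]+60).astype(np.float32).reshape(-1,1),(u[:,1]+150).astype(np.float32).reshape(-1,1),cv2.INTER_LINEAR,borderValue=50)
        return np.minimum(v,10).mean()
    best=None
    c0=(X.max(0)+X.min(0))/2
    for yaw in np.radians([70,80,90,100,110]):
        q=[*(c0-.0825*np.array([np.cos(yaw),np.sin(yaw)])),yaw]
        S=np.array([q]+[np.add(q,e) for e in([.01,0,0],[0,.01,0],[0,0,.1])])
        f=minimize(loss,q,method="Nelder-Mead",options=dict(initial_simplex=S,xatol=1e-5,fatol=1e-5,maxiter=600))
        if best is None or f.fun<best.fun: best=f
    return best.x,best.fun
E
python3 - <<'E'
from h import *
G=[]
for n in("scene","side"):
    im=dict(np.load(n+"0.npz"));P=cloud(im)
    def at(u,v): return P[v,u].round(3)
    if n=="scene":
        for k,(u,v) in dict(tall=(348,270),short=(297,308),black=(345,310),turq=(389,267),gauge=(225,207),beaker=(344,211),flask=(233,150)).items(): print(k,at(u,v))
        g=P[207,225]
        c=P
        for k,(u,v) in dict(tall=(348,270),short=(297,308),black=(345,310),turq=(389,267)).items():
            z=P[v,u][2];m=(np.hypot(*(P[...,:2]-P[v,u,:2]).transpose(2,0,1))<.06)&(abs(P[...,2]-z)<.006)
            q=P[m];ce,rad=cv2.minEnclosingCircle(q[:,:2].astype(np.float32));print(k,np.median(q[:,2]).round(3),np.round(ce,4),round(rad,4),m.sum())
        cv2.imwrite("pics/crop.png",cv2.resize(im["color"][240:350,260:420],None,fx=4,fy=4,interpolation=2))
    m=(np.hypot(*(P[...,:2]-g[:2]).transpose(2,0,1))<.2)&(P[...,2]>.011)&(P[...,2]<.021)
    lab=cv2.connectedComponentsWithStats(m.astype(np.uint8))
    i=1+np.argmax(lab[2][1:,4]);q=P[lab[1]==i]
    print(n,len(q),np.median(q[:,2]),q.min(0).round(3),q.max(0).round(3));G.append(q[:,:2])
    x,f=gauge_fit(q[:,:2]);print(x.round(4),f)
    m2=(np.hypot(*(P[...,:2]-g[:2]).transpose(2,0,1))<.45)&(P[...,2]>.03)&(P[...,2]<.2)
    L=cv2.connectedComponentsWithStats(m2.astype(np.uint8))
    for j in range(1,L[0]):
        if L[2][j,4]>40: q=P[L[1]==j];print(L[3][j].round(),np.median(q,0).round(3),q.min(0).round(3),q.max(0).round(3))
x,f=gauge_fit(np.vstack(G));print(x,f)
E
```

```text
tall [ 0.617 -0.345  0.054]
short [ 0.473 -0.336  0.027]
black [ 0.536 -0.415  0.054]
turq [ 0.698 -0.398  0.053]
gauge [0.536 0.034 0.012]
beaker [ 0.741 -0.208  0.06 ]
flask [0.686 0.209 0.032]
tall 0.054 [ 0.6179 -0.3464] 0.0252 317
short 0.028 [ 0.4678 -0.3391] 0.0262 393
black 0.054 [ 0.5315 -0.4201] 0.0258 399
turq 0.055 [ 0.6982 -0.4031] 0.026 332
scene 1111 0.014072845481347795 [ 0.514 -0.072  0.011] [0.636 0.097 0.02 ]
[ 0.5746 -0.0706  1.5766] 0.08276210725307465
[255.  99.] [0.829 0.278 0.116] [0.785 0.258 0.03 ] [0.919 0.403 0.174]
[231. 141.] [0.687 0.217 0.056] [0.673 0.204 0.03 ] [0.707 0.239 0.089]
[335. 160.] [ 0.859 -0.053  0.07 ] [ 0.842 -0.069  0.03 ] [ 0.891 -0.023  0.105]
[164. 172.] [0.448 0.194 0.08 ] [0.421 0.142 0.03 ] [0.48  0.278 0.111]
[344. 207.] [ 0.762 -0.192  0.051] [ 0.732 -0.22   0.03 ] [ 0.787 -0.166  0.07 ]
[189. 248.] [ 0.352 -0.103  0.106] [ 0.34  -0.147  0.03 ] [ 0.374 -0.034  0.176]
[382. 267.] [ 0.685 -0.386  0.054] [ 0.674 -0.394  0.03 ] [ 0.707 -0.379  0.059]
[206. 273.] [ 0.366 -0.139  0.037] [ 0.342 -0.167  0.03 ] [ 0.388 -0.116  0.081]
[
[... 485 characters left out ...]
3 -0.394  0.03 ] [ 0.712 -0.372  0.056]
[297. 179.] [ 0.615 -0.325  0.049] [ 0.593 -0.368  0.03 ] [ 0.642 -0.312  0.056]
[159. 214.] [ 0.863 -0.023  0.066] [ 0.844 -0.19   0.03 ] [ 0.933 -0.009  0.104]
[229. 196.] [ 0.758 -0.172  0.054] [ 0.735 -0.215  0.03 ] [ 0.785 -0.16   0.068]
[ 68. 290.] [0.815 0.327 0.124] [0.782 0.262 0.03 ] [0.915 0.403 0.173]
[349. 303.] [0.454 0.226 0.066] [0.412 0.149 0.03 ] [0.483 0.284 0.112]
[192. 298.] [0.688 0.236 0.056] [0.673 0.214 0.03 ] [0.708 0.249 0.089]
[409. 334.] [0.368 0.239 0.031] [0.35  0.173 0.03 ] [0.381 0.281 0.033]
[377. 358.] [0.414 0.289 0.031] [0.387 0.28  0.03 ] [0.438 0.297 0.033]
[ 0.57522958 -0.06564922  1.57486099] 0.16048304736614227
```

View pics/crop.png

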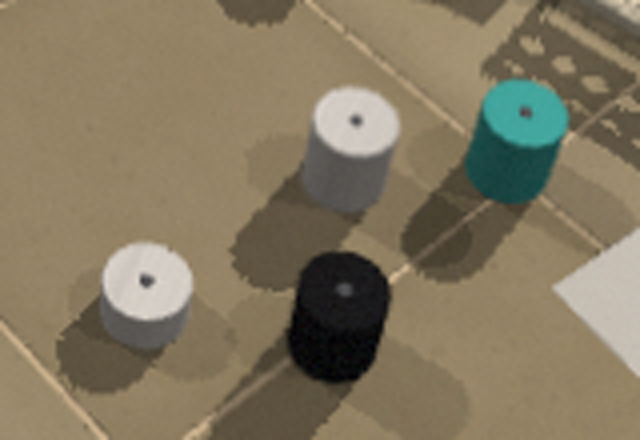

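The crop confirms it: the silver cylinder at (348,277) in the scene view is the tall one, and the one at (297,314) is short. Black and turquoise are the look-alikes. The gauge mouth is at about (0.575,-0.066) with its axis close to +y. I'll move above the tall cylinder.

Emit:
drive_tool:
  increments:
    - [0.02,-0.035,0,0.02]
    - [0.04,-0.07,0,0.05]
    - [0.06,-0.105,0,0.08]
    - [0.08,-0.14,0,0.11]
    - [0.1,-0.175,0,0.14]
    - [0.12,-0.21,0,0.17]
    - [0.14,-0.245,0,0.2]
    - [0.16,-0.28,0,0.23]
    - [0.18,-0.315,0,0.23]
    - [0.2,-0.35,0,0.23]

```text
clock: 0.93
position: [0.3229, 0.1843, 0.3028]
ee_rot: [[-1.0, -0.006, 0.0], [-0.006, 1.0, 0.0], [-0.0, 0.0, -1.0]]
ft_force: [1.4, 1.1, 0.4]
gripper_width: 0.0931
gripper_force: 0.0
```

Emit:
drive_tool:
  increments:
    - [0.02,-0.035,0,0]
    - [0.04,-0.07,0,0]
    - [0.06,-0.105,0,0]
    - [0.08,-0.14,0,0]
    - [0.1,-0.175,0,0]
    - [0.12,-0.21,0,0]
    - [0.14,-0.245,0,0]
    - [0.16,-0.28,0,0]
    - [0.18,-0.315,0,0]
    - [0.2,-0.35,0,0]

```text
clock: 1.77
position: [0.523, -0.1659, 0.3024]
ee_rot: [[-1.0, -0.005, -0.0], [-0.005, 1.0, 0.0], [0.0, 0.0, -1.0]]
ft_force: [0.3, 0.6, -0.1]
gripper_width: 0.0932
gripper_force: 0.0
```

Emit:
drive_tool:
  increments:
    - [0.02,-0.035,0,0]
    - [0.04,-0.07,0,0]
    - [0.06,-0.105,0,0]
    - [0.08,-0.14,0,0]
    - [0.095,-0.175,0,0]
    - [0.095,-0.182,0,0]
    - [0.095,-0.182,0,0]
    - [0.095,-0.182,0,0]

```text
clock: 2.43
position: [0.6172, -0.3454, 0.302]
ee_rot: [[-1.0, -0.005, -0.001], [-0.005, 1.0, 0.001], [0.001, 0.001, -1.0]]
ft_force: [-0.3, -0.0, 0.2]
gripper_width: 0.0933
gripper_force: 0.0
```

```bash
python3 - <<'E'
from h import *
o=r.get_obs();print(o["clock"],o["position"],o["ee_rot"].round(3).tolist(),o["joints"].round(2),o["ft_force"])
im=r.get_image("wrist");cv2.imwrite("pics/w1.png",im["color"]);P=cloud(im);print(im["pose"].round(3).tolist())
m=(P[...,2]>.045)&(P[...,2]<.07)
L=cv2.connectedComponentsWithStats(m.astype(np.uint8))
for j in range(1,L[0]):
    if L[2][j,4]>100:
        q=P[L[1]==j];q=q[abs(q[:,2]-np.median(q[:,2]))<.004];c,R=cv2.minEnclosingCircle(q[:,:2].astype(np.float32));print(L[3][j].round(),np.round(c,4),round(R,4),np.median(q,0).round(4))
E
```

```text
2.4333 [ 0.61719903 -0.34544283  0.30201827] [[-1.0, -0.005, -0.001], [-0.005, 1.0, 0.001], [0.001, 0.001, -1.0]] [-0.58  0.65  1.19  0.    1.31 -2.15] [-0.3428794  -0.00454502  0.16787507]
[[-0.005, 0.97, 0.243, 0.551], [1.0, 0.005, 0.002, -0.345], [0.001, 0.243, -0.97, 0.384], [0.0, 0.0, 0.0, 1.0]]
[195.  93.] [ 0.5331 -0.4174] 0.0253 [ 0.5328 -0.4168  0.0559]
[282. 189.] [ 0.6174 -0.3424] 0.025 [ 0.6168 -0.3422  0.0559]
[222. 270.] [ 0.6977 -0.4003] 0.0255 [ 0.6966 -0.3998  0.0559]
[ 83. 290.] [ 0.7177 -0.5375] 0.0102 [ 0.7175 -0.5366  0.0554]
[418. 349.] [ 0.7718 -0.2054] 0.0156 [ 0.7768 -0.2058  0.0673]
[194. 383.] [ 0.8268 -0.4344] 0.0081 [ 0.8215 -0.4322  0.0583]
```

View pics/w1.png

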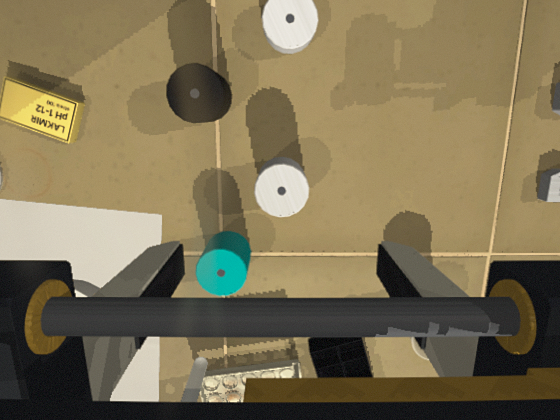

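The wrist view shows the tall cylinder at (282,190) between the fingers, the short one at (290,22), black at (197,93) and turquoise at (222,270). The tall cylinder's centre is (0.617,-0.342). I'll shift 3 mm, descend and grip low.

Emit:
drive_tool:
  increments:
    - [0,0.003,-0.03,0]
    - [0,0.003,-0.06,0]
    - [0,0.003,-0.09,0]
    - [0,0.003,-0.12,0]
    - [0,0.003,-0.15,0]
    - [0,0.003,-0.175,0]
    - [0,0.003,-0.195,0]
    - [0,0.003,-0.206,0]
    - [0,0.003,-0.211,0]
    - [0,0.003,-0.211,0]

```text
clock: 3.32
position: [0.6175, -0.342, 0.0917]
ee_rot: [[-1.0, -0.006, -0.001], [-0.006, 1.0, 0.0], [0.001, 0.0, -1.0]]
ft_force: [-0.1, -0.2, -0.7]
gripper_width: 0.0929
gripper_force: 0.0
```

Emit:
drive_tool:
  increments:
    - [0,0,0,0]
    - [0,0,0,0]
    - [0,0,0,0]
    - [0,0,0,0]
    - [0,0,0,0]
    - [0,0,0,0]
  fingers: 0.3

```text
clock: 3.82
position: [0.6176, -0.3429, 0.092]
ee_rot: [[-1.0, -0.005, 0.0], [-0.005, 1.0, -0.0], [-0.0, -0.0, -1.0]]
ft_force: [0.2, 0.5, -0.1]
gripper_width: 0.0576
gripper_force: 0.0
```

Emit:
drive_tool:
  increments:
    - [0,0,0,0]
    - [0,0,0,0]
    - [0,0,0,0]
    - [0,0,0,0]
    - [0,0,0,0]
    - [0,0,0,0]
  fingers: 0.3

```text
clock: 4.32
position: [0.6176, -0.343, 0.0918]
ee_rot: [[-1.0, -0.005, 0.0], [-0.005, 1.0, -0.0], [-0.0, -0.0, -1.0]]
ft_force: [0.7, -1.7, 2.3]
gripper_width: 0.0486
gripper_force: 30.0
```

Emit:
drive_tool:
  increments:
    - [-0.002,0.01,0,0]
    - [-0.006,0.03,0,0]
    - [-0.011,0.052,0,0]
    - [-0.016,0.077,0,0]
    - [-0.021,0.102,0,0]
    - [-0.027,0.127,0,0]
    - [-0.032,0.152,0,0]
    - [-0.037,0.175,0,0]
    - [-0.04,0.19,0,0]
    - [-0.042,0.195,0,0]

```text
clock: 5.15
position: [0.5752, -0.1456, 0.0919]
ee_rot: [[-1.0, -0.007, -0.0], [-0.007, 1.0, 0.0], [0.0, 0.0, -1.0]]
ft_force: [1.0, 0.1, 0.2]
gripper_width: 0.0486
gripper_force: 30.0
```

```bash
python3 - <<'E'
from h import *
o=r.get_obs();print(o["clock"],o["position"],o["ft_force"],o["gripper_width"])
for n in("wrist","scene","side"):
    im=r.get_image(n);P=cloud(im)
    if n!="scene":cv2.imwrite("pics/%s2.png"%n,im["color"])
    m=(np.hypot(P[...,0]-.575,P[...,1]-.017)<.15)&(P[...,2]>.011)&(P[...,2]<.021)
    L=cv2.connectedComponentsWithStats(m.astype(np.uint8))
    print(n,m.sum(),L[2][1:,4])
    m=np.isin(L[1],[j for j in range(1,L[0]) if L[2][j,4]>150])
    q=P[m]
    if len(q)>300:print(*gauge_fit(q[:,:2]),q[:,:2].min(0),q[:,:2].max(0))
    m=(np.hypot(P[...,0]-.575,P[...,1]+.148)<.025)&(P[...,2]>.05)&(P[...,2]<.06)
    q=P[m]
    if len(q): print("cyl",q.min(0).round(4),q.max(0).round(4))
E
```

```text
5.15 [ 0.57520302 -0.1455949   0.09185792] [1.01214308 0.05940247 0.22138959] 0.0485554429277459
wrist 7807 [7499    1   95  212]
[ 0.60529339 -0.14152908  1.87721569] 0.11040445417165756 [ 0.5156339  -0.11980718] [ 0.56864492 -0.01960975]
cyl [ 0.5502 -0.1718  0.05  ] [ 0.5993 -0.1234  0.0599]
scene 783 [772   6   5]
[ 0.57497988 -0.07010929  1.57798792] 0.09007447957992554 [ 0.5136047  -0.07188214] [0.63511093 0.09649278]
cyl [ 0.5511 -0.1701  0.0504] [ 0.5883 -0.1242  0.0572]
side 1841 [  62 1779]
[ 0.575612   -0.06417135  1.57605436] 0.04524444416165352 [ 0.51551796 -0.06620752] [0.63627747 0.10179119]
cyl [ 0.5509 -0.142   0.0534] [ 0.5949 -0.1292  0.0556]
```

View pics/wrist2.png

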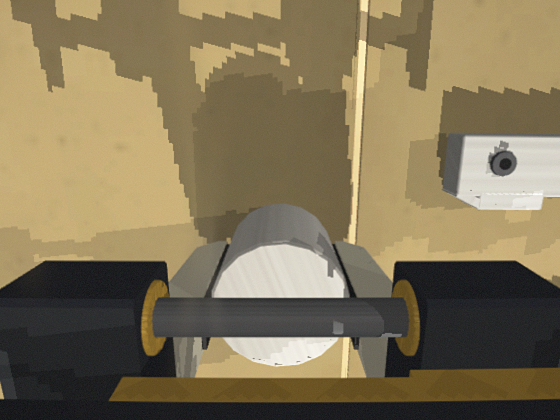

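The wrist view shows the gripped tall cylinder at (280,300) and the gauge's near prong at (510,165). The centre line is at x≈0.5755 and the cylinder at 0.575, so it is lined up. I'll enter the mouth slowly and watch the force.

Emit:
drive_tool:
  increments:
    - [0,0.008,0,0]
    - [0,0.018,0,0]
    - [0,0.028,0,0]
    - [0,0.038,0,0]
    - [0,0.046,0,0]
    - [0,0.053,0,0]
    - [0,0.059,0,0]
    - [0,0.064,0,0]
    - [0,0.069,0,0]
    - [0,0.074,0,0]

```text
clock: 6.13
position: [0.5756, -0.0735, 0.0918]
ee_rot: [[-1.0, -0.005, 0.0], [-0.005, 1.0, -0.0], [-0.0, -0.0, -1.0]]
ft_force: [0.1, -5.5, 4.5]
gripper_width: 0.0485
gripper_force: 30.0
```

Emit:
drive_tool:
  increments:
    - [0,0.004,0,0]
    - [0,0.008,0,0]
    - [0,0.012,0,0]
    - [0,0.016,0,0]
    - [0,0.02,0,0]
    - [0,0.024,0,0]
    - [0,0.028,0,0]
    - [0,0.031,0,0]
    - [0,0.031,0,0]
    - [0,0.031,0,0]

```text
clock: 6.97
position: [0.5756, -0.0422, 0.0918]
ee_rot: [[-1.0, -0.005, 0.0], [-0.005, 1.0, 0.001], [-0.0, 0.001, -1.0]]
ft_force: [0.4, 0.9, 5.1]
gripper_width: 0.0486
gripper_force: 30.0
```

No side force, so it is in the go gap. I'll carry on into the pocket.

Emit:
drive_tool:
  increments:
    - [0,0.005,0,0]
    - [0,0.01,0,0]
    - [0,0.015,0,0]
    - [0,0.02,0,0]
    - [0,0.025,0,0]
    - [0,0.03,0,0]
    - [0,0.035,0,0]
    - [0,0.04,0,0]
    - [0,0.045,0,0]
    - [0,0.048,0,0]

```text
clock: 7.8
position: [0.5755, 0.0057, 0.0918]
ee_rot: [[-1.0, -0.005, -0.0], [-0.005, 1.0, -0.0], [0.0, -0.0, -1.0]]
ft_force: [0.9, -4.5, 4.9]
gripper_width: 0.0486
gripper_force: 30.0
```

Emit:
drive_tool:
  increments:
    - [0,0.001,0,0]
    - [0,0.002,0,0]
    - [0,0.003,0,0]
    - [0,0.004,0,0]
    - [0,0.005,0,0]
    - [0,0.006,0,0]
    - [0,0.007,0,0]
    - [0,0.008,0,0]
    - [0,0.009,0,0]
    - [0,0.009,0,0]

```text
clock: 8.63
position: [0.5755, 0.0144, 0.0918]
ee_rot: [[-1.0, -0.005, -0.0], [-0.005, 1.0, -0.0], [0.0, -0.0, -1.0]]
ft_force: [0.1, -4.9, 5.1]
gripper_width: 0.0483
gripper_force: 30.0
```

Emit:
drive_tool:
  increments:
    - [0,0.0005,0,0]
    - [0,0.001,0,0]
    - [0,0.0015,0,0]
    - [0,0.002,0,0]
    - [0,0.0025,0,0]
    - [0,0.003,0,0]
    - [0,0.0035,0,0]
    - [0,0.004,0,0]

```text
clock: 9.3
position: [0.5755, 0.0182, 0.0918]
ee_rot: [[-1.0, -0.005, -0.0], [-0.005, 1.0, -0.0], [0.0, -0.0, -1.0]]
ft_force: [0.5, -5.5, 5.4]
gripper_width: 0.0482
gripper_force: 30.0
```

Emit:
drive_tool:
  increments:
    - [0,0.0005,0,0]
    - [0,0.001,0,0]
    - [0,0.0015,0,0]
    - [0,0.002,0,0]

```text
clock: 9.63
position: [0.5755, 0.0202, 0.0918]
ee_rot: [[-1.0, -0.005, -0.0], [-0.005, 1.0, -0.0], [0.0, -0.0, -1.0]]
ft_force: [-0.5, -5.6, 6.1]
gripper_width: 0.0485
gripper_force: 30.0
```

Emit:
drive_tool:
  increments:
    - [0,0.0005,0,0]
    - [0,0.001,0,0]
    - [0,0.0015,0,0]

```text
clock: 9.88
position: [0.5755, 0.0217, 0.0918]
ee_rot: [[-1.0, -0.005, -0.0], [-0.005, 1.0, -0.0], [0.0, -0.0, -1.0]]
ft_force: [0.2, -6.8, 4.6]
gripper_width: 0.0485
gripper_force: 30.0
```

Emit:
drive_tool:
  increments:
    - [0,0.0005,0,0]
    - [0,0.001,0,0]

```text
clock: 10.05
position: [0.5757, 0.0225, 0.0918]
ee_rot: [[-1.0, -0.005, 0.0], [-0.005, 1.0, -0.001], [-0.0, -0.001, -1.0]]
ft_force: [2.3, -8.2, 3.8]
gripper_width: 0.0485
gripper_force: 30.0
```

Emit:
drive_tool:
  increments:
    - [0,0.0005,0,0]
    - [0,0.001,0,0]

```text
clock: 10.22
position: [0.5758, 0.0232, 0.0918]
ee_rot: [[-1.0, -0.006, 0.001], [-0.006, 1.0, -0.001], [-0.001, -0.001, -1.0]]
ft_force: [1.2, -12.8, 4.3]
gripper_width: 0.0487
gripper_force: 30.0
```

Emit:
drive_tool:
  increments:
    - [0,0.0005,0,0]
    - [0,0.0005,0,0]
    - [0,0.0005,0,0]
    - [0,0.0005,0,0]
    - [0,0.0005,0,0]
    - [0,0.0005,0,0]
    - [0,0.0005,0,0]
    - [0,0.0005,0,0]
    - [0,0.0005,0,0]
    - [0,0.0005,0,0]

```text
clock: 11.05
position: [0.5758, 0.0234, 0.0918]
ee_rot: [[-1.0, -0.006, 0.001], [-0.006, 1.0, -0.001], [-0.001, -0.001, -1.0]]
ft_force: [0.6, -12.2, 4.3]
gripper_width: 0.0488
gripper_force: 30.0
```

Emit:
drive_tool:
  increments:
    - [0,0,0,0]
    - [0,0,0,0]
    - [0,0,0,0]
    - [0,0,0,0]

```text
clock: 11.38
position: [0.5758, 0.0234, 0.0918]
ee_rot: [[-1.0, -0.006, 0.001], [-0.006, 1.0, -0.001], [-0.001, -0.001, -1.0]]
ft_force: [2.6, -12.9, 3.2]
gripper_width: 0.0484
gripper_force: 30.0
```

```bash
python3 - <<'E'
from h import *
im=r.get_image("side");cv2.imwrite("pics/s3.png",cv2.resize(im["color"][150:330,200:400],None,fx=3,fy=3))
E
```

```text
(no output)
```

View pics/s3.png

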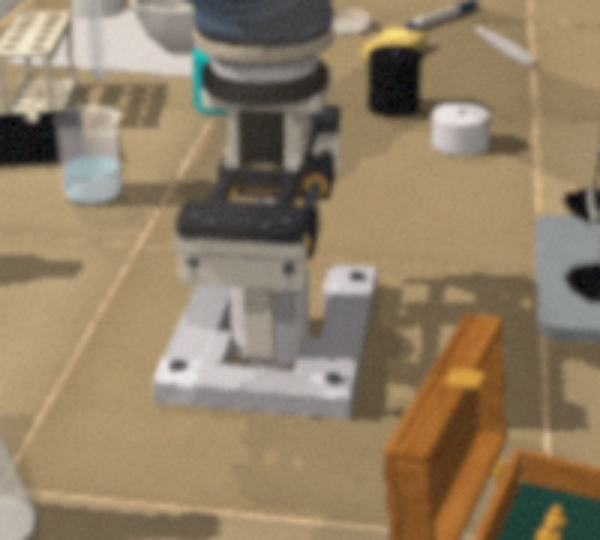

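The side view shows the front finger down in the no-go gap at (265,330), with the cylinder held behind it. It is stopped and pressed with about 7 N above the sliding force. I'll open slightly (the bar is near the front finger) and rise.

Emit:
drive_tool:
  increments:
    - [0,0,0,0]
    - [0,0,0,0]
    - [0,0,0,0]
    - [0,0,0,0]
    - [0,0,0,0]
    - [0,0,0,0]
  fingers: -0.2

```text
clock: 11.93
position: [0.5754, 0.0244, 0.0916]
ee_rot: [[-1.0, -0.005, -0.0], [-0.005, 1.0, 0.0], [0.0, 0.0, -1.0]]
ft_force: [-0.0, -0.0, -0.4]
gripper_width: 0.0553
gripper_force: 0.0
```

Emit:
drive_tool:
  increments:
    - [0,0,0.005,0]
    - [0,0,0.015,0]
    - [0,0,0.03,0]
    - [0,0,0.05,0]
    - [0,0,0.075,0]
    - [0,0,0.1,0]
    - [0,0,0.13,0]
    - [0,0,0.16,0]
    - [0,0,0.17,0]
    - [0,0,0.17,0]

```text
clock: 12.77
position: [0.5763, 0.0241, 0.265]
ee_rot: [[-1.0, -0.005, 0.005], [-0.005, 1.0, -0.0], [-0.005, -0.0, -1.0]]
ft_force: [0.6, -0.7, -0.3]
gripper_width: 0.0562
gripper_force: 0.0
```

```bash
python3 - <<'E'
from h import *
o=r.get_obs();print(o["clock"],o["position"],o["ft_force"])
im=r.get_image("wrist");P=cloud(im);cv2.imwrite("pics/w4.png",im["color"])
m=(np.hypot(P[...,0]-.575,P[...,1]-.02)<.05)&(P[...,2]>.045)&(P[...,2]<.065);q=P[m]
c,R=cv2.minEnclosingCircle(q[:,:2].astype(np.float32));print(np.round(c,4),round(R,4),np.median(q[:,2]),q[:,2].std())
m=(np.hypot(P[...,0]-.575,P[...,1]-.017)<.15)&(P[...,2]>.011)&(P[...,2]<.021);q=P[m]
g,f=gauge_fit(q[:,:2]);print(g,f,q[:,:2].min(0),q[:,:2].max(0))
d=np.array(c)-g[:2];print(d@[np.cos(g[2]),np.sin(g[2])],d@[-np.sin(g[2]),np.cos(g[2])])
E
```

```text
12.7667 [0.57634753 0.02414798 0.26501779] [ 0.55787133 -0.71911408 -0.30556924]
[0.5758 0.0248] 0.0251 0.05596685245753155 0.0012645989408896154
[ 0.57541224 -0.06687983  1.575758  ] 0.05283252149820328 [ 0.51541543 -0.06704509] [0.63569497 0.097874  ]
0.09168641314533946 -0.0008924568228732278
```

View pics/w4.png

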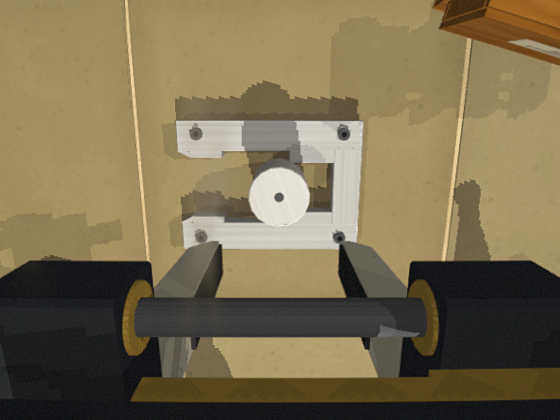

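The wrist view shows the cylinder upright at (279,197) against the no-go shoulders. I measure it about 89–92 mm in from the mouth and 1 mm off the centre line, with the robot clear.

```bash
python3 -c "
from workcell import r
print(r.hand_in())"
```

```text
the job is handed in; nothing more can be done
None
```

The tall cylinder went through the go gap, was stopped by the no-go gap and pressed there for about a second, and I left it standing upright against it; the job is handed in (no verdict came back), and the short cylinder, flask and beaker were not touched.

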